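# Clear the mosaic cutting stone

### The job

Clear the cutting stone: first put each finished octagonal tile on the sill of the tile box and push it through the sprung flap so that it slides inside and the flap shuts behind it. Then take the sweeper by its handle and sweep all the offcuts off the open end of the stone into the scrap tray (they are razor sharp, so never touch them with the fingers), and stand the sweeper upright back on its black mat, square across the stone's closed end. Leave the cup and the jar alone.

Things in the scene. Friction and masses are not known exactly. Their poses are not given: they have to be found in the camera images.
- station: fixed cutting stone with scrap tray, yaw varies. Origin at bench height under the stone's centre; x across it (away from the robot), y along it to the tray, z up. Flat top 75 mm up, |x| < 125 mm, y -220 to +220 mm. Kerbs 18 mm wide, 25 mm high stand outside that, along both long sides and the y = -220 end; the y = +220 end is an open edge with the tray below
- tray (a point): centre of the floor of the steel scrap tray at the stone's open edge, 6 mm above the bench; axes as the stone. Inside 288 mm (x) by 164 mm (y); the stone itself is the near side, the other three walls are 100 mm high; floor 69 mm below the stone's top
- mat (a point): centre of the sweeper's parking place, a flush black mat 246 mm (x) by 70 mm (y) on the stone's top at its closed end; axes as the stone
- tilebox: fixed plywood tile box beside the stone's closed end, yaw varies. Origin at bench height below the flap; x inward through the flap (ahead of the robot), y left, z up. Opening at x = 0: |y| < 50 mm, from the sill 75 mm up to the lintel 125 mm up, front 8 mm thick. Behind it a slippery slide falls at 10 degrees from 50 mm up to the back wall at x = 262 mm. Clear roof, top 139 mm up
- sill (a point): middle of the flat wooden sill in front of the flap, on its top 75 mm up; axes as the tile box. The sill reaches from x = -120 to +6 mm and |y| < 80 mm in the tile box's axes, with nothing on it
- flap (a joint): aluminium flap that closes the opening of the tile box, hinged along its top edge 122 mm up, 96 mm wide, 45 mm tall; 0 = hanging shut, grows as its lower edge is pushed inward (rad, at most 1.35). Does not open outward. A light spring (below 1 N at the lower edge) snaps it shut
- sweeper: sweeper: wooden block 215 mm (x) by 56 mm (y) by 26 mm high that stands on its flat underside, with an upright handle in its middle, 34 mm (x) by 26 mm (y), up to 74 mm above the underside; about 280 g. Origin at the centre of its underside, z up. Starts standing on the black mat at the stone's closed end, its long side across the stone
- tile1: finished tile: regular octagon, 60 mm across flats, 22 mm thick, 130 g, terracotta with a blue glazed top; lies flat on the stone among the offcuts. Origin at the centre of its underside, z up, x and y through the middles of flats (flats every 45 degrees). May be absent (None)
- tile2: finished tile: regular octagon, 60 mm across flats, 22 mm thick, 130 g, terracotta with a blue glazed top; lies flat on the stone among the offcuts. Origin at the centre of its underside, z up, x and y through the middles of flats (flats every 45 degrees). May be absent (None)
- tile3: finished tile: regular octagon, 60 mm across flats, 22 mm thick, 130 g, terracotta with a blue glazed top; lies flat on the stone among the offcuts. Origin at the centre of its underside, z up, x and y through the middles of flats (flats every 45 degrees). May be absent (None)
- tile4: finished tile: regular octagon, 60 mm across flats, 22 mm thick, 130 g, terracotta with a blue glazed top; lies flat on the stone among the offcuts. Origin at the centre of its underside, z up, x and y through the middles of flats (flats every 45 degrees). May be absent (None)
- offcut1: offcut: irregular sharp chunk of terracotta with a blue glazed top, about 55 by 40 mm, 24 mm thick, 90 g. Origin at the centre of its underside, z up. Lies on the stone. May be absent (None)
- offcut2: offcut: irregular sharp chunk of terracotta with a blue glazed top, about 55 by 40 mm, 25 mm thick, 90 g. Origin at the centre of its underside, z up. Lies on the stone. May be absent (None)
- offcut3: offcut: irregular sharp chunk of terracotta with a blue glazed top, about 55 by 40 mm, 26 mm thick, 90 g. Origin at the centre of its underside, z up. Lies on the stone. May be absent (None)
- offcut4: offcut: irregular sharp chunk of terracotta with a blue glazed top, about 55 by 40 mm, 27 mm thick, 90 g. Origin at the centre of its underside, z up. Lies on the stone. May be absent (None)
- offcut5: offcut: irregular sharp chunk of terracotta with a blue glazed top, about 55 by 40 mm, 28 mm thick, 90 g. Origin at the centre of its underside, z up. Lies on the stone. May be absent (None)
- cup: bystander: terracotta cup, 76 mm across, 70 mm high, behind the stone; origin at the centre of its underside
- jar: bystander: closed amber glass jar, 72 mm across, 100 mm high, behind the stone; origin at the centre of its underside

How it is judged (in metres and radians):
On the way, in this order (a step that is already met when the one before it is completed fails the run):
1. all finished tiles are inside the tile box and the flap is shut (x of tile1 in the frame of tilebox between 0.002 and 0.265 m and y of tile1 in the frame of tilebox between -0.057 and 0.057 m and z of tile1 in the frame of tilebox between -0.005 and 0.1 m and x of tile2 in the frame of tilebox between 0.002 and 0.265 m and y of tile2 in the frame of tilebox between -0.057 and 0.057 m and z of tile2 in the frame of tilebox between -0.005 and 0.1 m and x of tile3 in the frame of tilebox between 0.002 and 0.265 m and y of tile3 in the frame of tilebox between -0.057 and 0.057 m and z of tile3 in the frame of tilebox between -0.005 and 0.1 m and x of tile4 in the frame of tilebox between 0.002 and 0.265 m and y of tile4 in the frame of tilebox between -0.057 and 0.057 m and z of tile4 in the frame of tilebox between -0.005 and 0.1 m and value of joint flap below 0.12 rad), for 0.2 s.
2. all offcuts are in the scrap tray (x of offcut1 in the frame of station between -0.147 and 0.147 m and y of offcut1 in the frame of station between 0.222 and 0.39 m and z of offcut1 in the frame of station between -0.005 and 0.1 m and (z of offcut1 in the frame of station below 0.072 m or y of offcut1 in the frame of station above 0.245 m) and x of offcut2 in the frame of station between -0.147 and 0.147 m and y of offcut2 in the frame of station between 0.222 and 0.39 m and z of offcut2 in the frame of station between -0.005 and 0.1 m and (z of offcut2 in the frame of station below 0.072 m or y of offcut2 in the frame of station above 0.245 m) and x of offcut3 in the frame of station between -0.147 and 0.147 m and y of offcut3 in the frame of station between 0.222 and 0.39 m and z of offcut3 in the frame of station between -0.005 and 0.1 m and (z of offcut3 in the frame of station below 0.072 m or y of offcut3 in the frame of station above 0.245 m) and x of offcut4 in the frame of station between -0.147 and 0.147 m and y of offcut4 in the frame of station between 0.222 and 0.39 m and z of offcut4 in the frame of station between -0.005 and 0.1 m and (z of offcut4 in the frame of station below 0.072 m or y of offcut4 in the frame of station above 0.245 m) and x of offcut5 in the frame of station between -0.147 and 0.147 m and y of offcut5 in the frame of station between 0.222 and 0.39 m and z of offcut5 in the frame of station between -0.005 and 0.1 m and (z of offcut5 in the frame of station below 0.072 m or y of offcut5 in the frame of station above 0.245 m)), for 0.2 s.
At the end, for the whole second after the job is handed in: Tiles in the tile box, flap shut (< 0.12 rad); offcuts in the scrap tray, clear of the stone; sweeper upright (0.08 rad) on its mat: centre within 30 mm of the middle line and 10 to 60 mm from the end kerb, long side across the stone within 0.2 rad; all at rest (all of step 1 and all of step 2 and x of sweeper in the frame of station between -0.03 and 0.03 m and y of sweeper in the frame of station between -0.21 and -0.16 m and z of sweeper in the frame of station between 0.07 and 0.082 m and angle between sweeper's own z axis and vertical below 0.08 rad and angle between the x axis of sweeper and the x axis of station, either way round below 0.2 rad and linear speed of each of tile1, tile2, tile3, tile4, offcut1, offcut2, offcut3, offcut4, offcut5, sweeper below 0.03 m/s); the robot touches nothing.
It fails at once if the fingers touch an offcut (over 1.5 N) (contact force between the fingers and offcut1 above 1.5 N or contact force between the fingers and offcut2 above 1.5 N or contact force between the fingers and offcut3 above 1.5 N or contact force between the fingers and offcut4 above 1.5 N or contact force between the fingers and offcut5 above 1.5 N).
It fails at once if a bystander (cup, jar) is moved more than 25 mm (distance of any of cup, jar from where it was at the start of the episode above 0.025 m).
Of tile1, tile2, tile3, tile4 only 3 to 4 are there at a start; the rules pass over those that are not, and their reading is None.
Of offcut1, offcut2, offcut3, offcut4, offcut5 only 3 to 5 are there at a start; the rules pass over those that are not, and their reading is None.
At some moment in a run one of tile1, tile2, tile3, tile4, offcut1, offcut2, offcut3, offcut4, offcut5 may be knocked a few centimetres aside while the robot is not near it.
Once in a run the grip may slacken for a moment while it holds something.
It also fails if it takes over 210 s, if anything falls off the work surface, if the arm or the gripper's body presses on something with over 40 N, if the wrist force passes 120 N, or if a joint passes its speed limit or range.

### The arm

A 6-joint arm with a two-finger parallel gripper is mounted at the origin on the work surface. World frame = base frame: x ahead of the robot, y to its left, z up, the work surface at z = 0. Lengths are in mm, angles in rad, forces in N, time in s.
With the tool pointing down it reaches from about 325 to 775 mm from the base axis. Payload 5.5 kg.
Tool frame: the origin (TCP) lies midway between the tips of the shut fingers; the grasp point (between the pads) lies 19 mm behind it; z points along the fingers, y is the line along which they close (so a half turn about z gives the same grasp; the last joint's range is limited). The gripper opens to 88 mm and grips with 3 to 60 N. Pads are 20 mm wide; open, the fingers measure 115 mm over their backs; the gripper's body (75 mm by 178 mm) begins 61 mm behind the grasp point.
Start: joints at [1.06, 0.091, 1.231, -0, 1.82, -0.057], TCP at [263.037, 539.285, 184.831] pointing down, gripper open.
Joint ranges: [-2.87, 2.87], [-0.86, 2.18], [0.17, 2.46], [-1.51, 4.65], [0.06, 2.69], [-2.65, 2.65]. Speed limits (rad/s): [2.57, 2.57, 3.01, 3.14, 3.14, 3.14].

### API

Orientations are given as a unit quaternion [x, y, z, w].
In Python, from plant import bot gives the robot as it stands.
- The arm moves only by the tool send_rows, never from a script. Its argument "moves" is one flat list of numbers, 7 for each row, row after row: the opening, from 0 (shut) to 1 (fully open), then the shift along the world's x, y, z in mm, then the turn, a rotation vector about the world's x, y, z in rad. A call has 1 to 10 rows; each row shifts and turns the commanded pose from where the row before left it; what a row does not reach is not made up. A row lasts 1/8 s, in which the tool goes at most 62.5 mm and 10.7 degrees, less where a joint would pass 70% of its speed; a pose out of reach is approached as far as the arm can. A call with a gripper value outside its range is refused whole. The fingers move at their own pace and stop on an object; "force" is the grip in N (left out, the last holds). Time passes only in rows, so rows that do not move let the fingers close. It gives the time, the measured TCP pose, the force, the opening and the grip force at its end, in the units of the state.
- bot.observe(): the state, without advancing time (a new reading comes with each control period).
- bot.snapshot(name): name is "side" or "top" or "wrist"; returns a dict with "image" (384x512x3 uint8, blue, green, red), "fx", "fy", "cx", "cy" (pixels), "dist" ([k1, k2, p1, p2, k3] as OpenCV has them; the pictures are not rectified), "rvec" (rotation vector, rad) and "tvec" (3), from world to camera coordinates, as OpenCV has them; the wrist camera has in their place "hand_eye" (4x4, takes a point from camera to tool coordinates, whose origin is the TCP and whose axes are the flange's). Camera axes: x right, y down, z forward; pixel columns grow to the right and rows downward; lengths in mm; the calibration is good to about 2 mm. A picture is of the moment at which its call begins: read the wrist's pose just before it. There is no depth.
- bot.job_done(): hands the job in; it is judged then, once.
The state is a dict: "clock": time; "joints": joint angles; "dq": joint speeds; "joint_torque": joint torques, N m; "ee_pos": TCP position; "orientation": TCP orientation; "force": force on the tool from outside, world axes, zero at the start; "ft_torque": the same for the moment, N m; "grip_width": opening from 0.0 (shut) to 1.0 (fully open); "finger_force": force on a finger pad.
Only numpy, scipy, OpenCV 4.12 (cv2) and the standard library are available. Lean on these libraries where they do the work, as an engineer would, in place of code of your own. Each camera call takes 0.05 s, during which the arm holds its last target. There are 200 camera calls.

## Working session

There is one attempt and no reset: what is moved stays moved. The work goes in short steps, Python scripts to look and compute and a tool call to move; the robot and the scene stay as the last step left them, time stands still between calls to the robot, and variables do not carry over. Pictures are saved under pics/ and viewed, at most 14 in all, crops included, and the job is handed in when it is done.

Besides the shell and the picture viewer there is one more tool, called after "Call:" by a JSON object that holds its "op" and its "data". send_rows: Moves the arm, as the interface text tells. Its arguments: {"type":"object","properties":{"moves":{"type":"array"},"force":{"type":"number"}},"required":["moves"]}

```bash
mkdir -p pics; ls
python3 - <<'E'
from plant import bot
import cv2,pickle
print(bot.observe())
d={}
for n in ("top","side"):
    s=bot.snapshot(n); d[n]=s; cv2.imwrite(f"pics/{n}0.png",s["image"]); print({k:v for k,v in s.items() if k!="image"})
pickle.dump(d,open("s0.pkl","wb"))
E
```

```text
pics
{'clock': 0.0, 'joints': array([ 1.06028586e+00,  9.18436440e-02,  1.23188968e+00,  4.40623167e-06,
        1.81978193e+00, -5.67048957e-02]), 'dq': array([ 0.00077726, -0.00011603,  0.0004096 ,  0.00199337,  0.0019112 ,
        0.00024535]), 'joint_torque': array([-2.18827099e-04, -4.46458662e+01, -4.06442070e+01,  6.97555882e-02,
        2.93065142e-02, -1.41573250e-04]), 'ee_pos': array([262.85609929, 538.94823161, 183.71391276]), 'orientation': array([ 2.24960152e-01,  9.74367490e-01, -9.22297682e-04, -2.71041499e-04]), 'force': array([-0.10386066, -0.11208862, -0.11229081]), 'ft_torque': array([-0.04074656,  0.0094237 ,  0.04951321]), 'finger_force': 0.0, 'grip_width': 1.0000578925865877}
{'fx': 426.41601993826566, 'fy': 426.41601993826566, 'cx': 257.7190307971661, 'cy': 194.43152996225277, 'dist': array([-0.01314968,  0.        ,  0.        ,  0.        ,  0.        ]), 'rvec': array([ 2.12177309, -2.18186424,  0.15030669]), 'tvec': array([  81.13910278,  660.53381757, 1256.05261632])}
{'fx': 453.57277071188173, 'fy': 453.57277071188173, 'cx': 263.2060250015945, 'cy': 192.50151367292722, 'dist': array([0.0534909, 0.       , 0.       , 0.       , 0.       ]), 'rvec': array([ 2.07127136, -0.48295986,  0.2862543 ]), 'tvec': array([-543.56302767,  256.33443899,  766.96619496])}
```

View pics/top0.png

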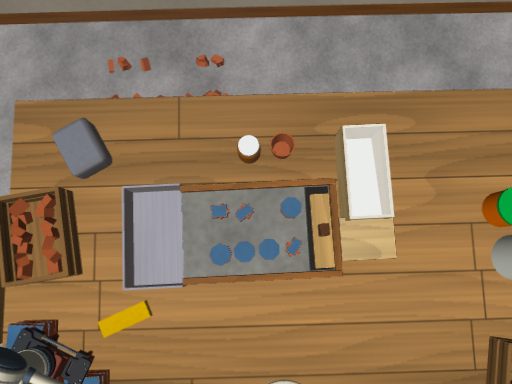

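View pics/side0.png

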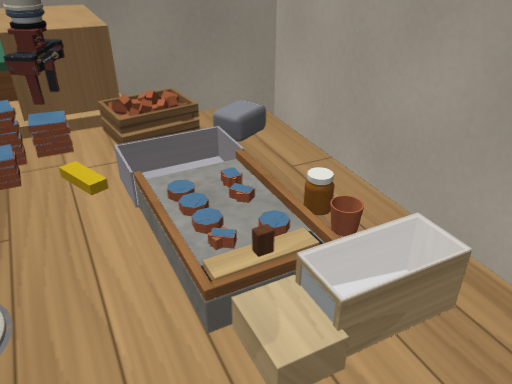

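```bash
cat > h.py <<'E'
import numpy as np, cv2
from scipy.spatial.transform import Rotation as R
def cam(s, ee=None, q=None):
    K=np.array([[s["fx"],0,s["cx"]],[0,s["fy"],s["cy"]],[0,0,1.]])
    if "rvec" in s:
        Rc=cv2.Rodrigues(s["rvec"])[0]; Rw=Rc.T; o=-Rc.T@s["tvec"]
    else:
        T=np.eye(4);T[:3,:3]=R.from_quat(q).as_matrix();T[:3,3]=ee
        T=T@s["hand_eye"]; Rw=T[:3,:3]; o=T[:3,3]
    return K,Rw,o
def ray(s,px,z,**k):
    K,Rw,o=cam(s,**k)
    u=cv2.undistortPoints(np.array(px,float).reshape(-1,1,2),K,s["dist"]).reshape(-1,2)
    d=np.c_[u,np.ones(len(u))]@Rw.T
    return o+d*((z-o[2])/d[:,2])[:,None]
def proj(s,P,**k):
    K,Rw,o=cam(s,**k)
    return cv2.projectPoints((np.array(P,float).reshape(-1,3)-o)@Rw,np.zeros(3),np.zeros(3),K,s["dist"])[0].reshape(-1,2)
def blobs(s,amin=60):
    h=cv2.cvtColor(s["image"],cv2.COLOR_BGR2HSV)
    m=cv2.inRange(h,(95,110,60),(120,255,255))
    c,_=cv2.findContours(m,cv2.RETR_EXTERNAL,cv2.CHAIN_APPROX_NONE)
    out=[]
    for k in c:
        if cv2.contourArea(k)>amin:
            M=cv2.moments(k); out.append((M["m10"]/M["m00"],M["m01"]/M["m00"],M["m00"],k))
    return out
E
python3 - <<'E'
import pickle
from h import *
d=pickle.load(open("s0.pkl","rb"))
for n in d:
    s=d[n]; print(n,cam(s)[2].round())
    for b in blobs(s,40): 
        r=cv2.minAreaRect(b[3]);print(np.round(b[:3],1),ray(s,b[:2],97).round(1), np.round(r[1],1))
im=cv2.resize(d["top"]["image"][110:300,110:410],None,fx=2.66,fy=2.66,interpolation=cv2.INTER_CUBIC)
cv2.imwrite("pics/c1.png",im)
E
```

```text
top [ 485.   69. 1334.]
[ 90.9 380.3  82. ] [[148.2 540.1  97. ]] [ 6. 16.]
[ 12.8 334.6 202. ] [[276.4 763.6  97. ]] [15.4 24.2]
[220.  254.  285.5] [[485.7 176.   97. ]] [19.7 18.8]
[244.  251.3 284. ] [[491.5 107.   97. ]] [19.1 19.4]
[294.  246.1  89.5] [[502.2 -37.4  97. ]] [ 7.4 14.2]
[268.8 248.8 285. ] [[496.7  35.4  97. ]] [19. 18.]
[243.7 211.8 106.5] [[605.6 105.   97. ]] [ 8.  15.3]
[218.8 210.5 119.5] [[611.2 177.7  97. ]] [10.5 13.3]
[291.  206.9 274.5] [[616.  -33.1  97. ]] [18. 18.]
side [ 246. -709.  621.]
[222.6 232.1 120.5] [[501.1 -34.2  97. ]] [22.6  7. ]
[273.9 218.3 310.5] [[613.5 -35.5  97. ]] [15. 29.]
[206.7 215.8 310.5] [[493.2  32.7  97. ]] [15. 28.]
[193.  199.8 258. ] [[488.3 104.   97. ]] [13.9 25.8]
[241.4 187.8  85. ] [[603.9 105.4  97. ]] [20.5  5.8]
[180.2 186.  221. ] [[481.7 172.9  97. ]] [12. 24.]
[230.6 172.1  80. ] [[611.1 184.7  97. ]] [ 8.2 15.5]
[  5.  152.8 127. ] [[136.7 522.6  97. ]] [13.3 12. ]
[ 46.2 117.9 340.5] [[248.4 730.6  97. ]] [11.1 35.3]
[  4.7 106.3  84.5] [[143.3 882.7  97. ]] [10. 12.]
```

View pics/c1.png

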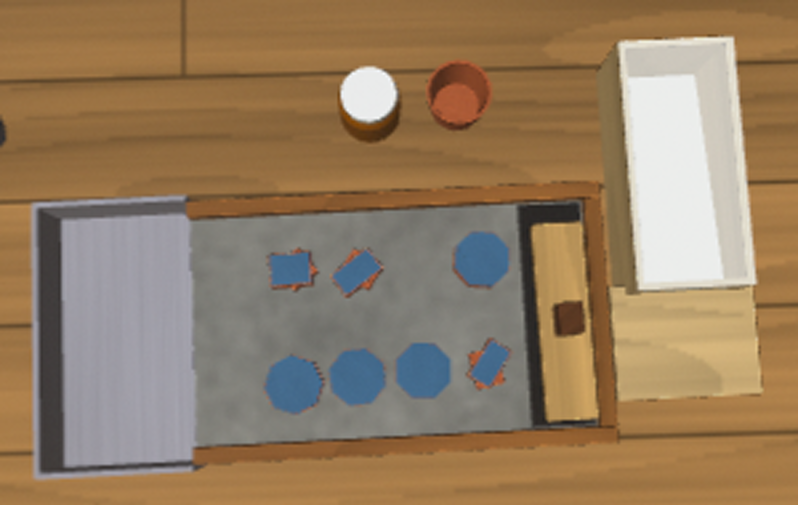

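Run:
```python
import pickle
from h import *
d=pickle.load(open("s0.pkl","rb")); s=d["top"]
f=lambda pts,z:ray(s,np.array(pts)/2.66+[109.8,109.8],z)
k=f([(601,184),(617,437),(187,199),(193,466)],100); print("kerb",k.round(1)); 
print("len",np.linalg.norm(k[0]-k[1]),np.linalg.norm(k[2]-k[3]),np.linalg.norm(k[0]-k[2]),np.linalg.norm(k[1]-k[3]))
t=f([(34,205),(38,477)],106);print("tray far",t.round(1),np.linalg.norm(t[0]-t[1]))
b=f([(618,42),(733,38),(755,284),(637,291)],139);print("box",b.round(1))
q=f([(611,288),(616,400),(761,393),(755,287)],75);print("sill",q.round(1))
print("handle",f([(569,318)],149).round(1)); print("block",f([(530,223),(583,222),(597,419),(547,422)],101).round(1))
print(cam(s)[1].round(2))
```

```text
kerb [[ 694.4 -167.5  100. ]
 [ 419.1 -170.2  100. ]
 [ 690.4  289.6  100. ]
 [ 401.4  284.2  100. ]]
len 275.32802096489576 289.0588063462782 457.09258861177096 454.7745333646517
tray far [[687.4 456.4 106. ]
 [394.7 448.  106. ]] 292.8352326954706
box [[ 844.  -186.9  139. ]
 [ 845.2 -312.7  139. ]
 [ 576.1 -317.4  139. ]
 [ 572.3 -192.   139. ]]
sill [[ 581.1 -177.2   75. ]
 [ 457.8 -176.1   75. ]
 [ 460.8 -336.3   75. ]
 [ 577.7 -337.9   75. ]]
handle [[ 545.4 -117.2  149. ]]
block [[ 653.   -87.   101. ]
 [ 652.5 -145.3  101. ]
 [ 438.8 -149.6  101. ]
 [ 437.2  -95.7  101. ]]
[[-0.03 -0.99  0.14]
 [-1.    0.03 -0.  ]
 [ 0.   -0.14 -0.99]]
```

Call:
{"op": "send_rows", "data": {"moves": [1,25,-45,18,0,0,-0.112,1,25,-45,18,0,0,-0.112,1,25,-45,18,0,0,-0.112,1,25,-45,18,0,0,-0.112,1,25,-45,18,0,0,-0.112,1,25,-45,18,0,0,-0.112,1,25,-45,18,0,0,-0.112,1,25,-45,18,0,0,-0.112,1,25,-45,18,0,0,-0.112,1,25,-45,18,0,0,-0.112]}}

```text
clock: 1.35
ee_pos: [513.5, 87.7, 365.1]
orientation: [0.709, 0.705, -0.0, -0.0]
force: [0.6, -0.4, 0.3]
grip_width: 1.001
finger_force: 0.0
```

```bash
cat > look.py <<'E'
import sys,pickle
from h import *
from plant import bot
o=bot.observe(); s=bot.snapshot("wrist"); n=sys.argv[1]
kw=dict(ee=o["ee_pos"],q=o["orientation"])
pickle.dump((s,kw),open(n+".pkl","wb")); cv2.imwrite(f"pics/{n}.png",s["image"])
print(o["clock"],o["ee_pos"].round(1),o["orientation"].round(3),o["grip_width"],"cam",cam(s,**kw)[2].round())
for b in blobs(s,300):
    a=cv2.approxPolyDP(b[3],0.03*cv2.arcLength(b[3],True),True).reshape(-1,2)
    w=ray(s,b[3].reshape(-1,2),97,**kw)[:,:2].astype(np.float32)
    # support width over angle -> flats
    ang=np.deg2rad(np.arange(0,180)); wd=np.array([np.ptp(w@np.array([np.cos(t),np.sin(t)])) for t in ang])
    m45=wd.reshape(4,45).mean(0); k=int(np.argmin(m45))
    print(np.round(b[:3],0),ray(s,b[:2],97,**kw)[0].round(1),"flat deg",k,"w",wd.min().round(1),wd.max().round(1))
E
python3 look.py w1
```

```text
1.35 [513.5  87.7 365.1] [ 0.709  0.705 -0.    -0.   ] 1.0013233070014684 cam [514. 154. 565.]
[316. 228. 746.] [614.1 -35.3  97. ] flat deg 44 w 52.6 57.5
[244. 189. 877.] [494.8  33.2  97. ] flat deg 0 w 53.9 57.8
[313. 146. 366.] [604.1 102.3  97. ] flat deg 36 w 22.6 47.4
[241. 145. 972.] [489.8 104.7  97. ] flat deg 5 w 54.8 58.6
[319.  98. 464.] [609.8 175.4  97. ] flat deg 4 w 28.7 46.5
[ 236.   99. 1038.] [483.5 173.3  97. ] flat deg 25 w 53.7 57.5
```

View pics/w1.png

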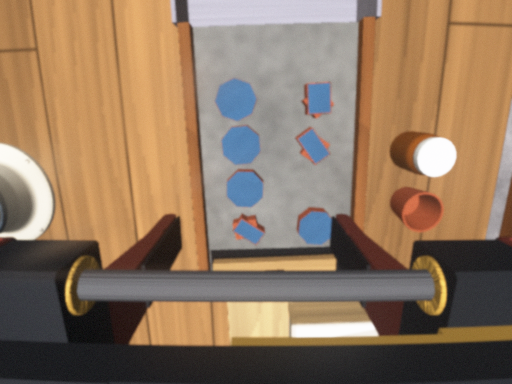

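Call:
{"op": "send_rows", "data": {"moves": [0.84,-9.5,-27,-45,0,0,0,0.84,-9,-27.5,-50,0,0,0,0.84,0,0,-50,0,0,0,0.84,0,0,-50,0,0,0,0.84,0,0,-45,0,0,0,0.84,0,0,-20,0,0,0,0.84,0,0,-15,0,0,0,0.84,0,0,-10,0,0,0,0.84,0,0,0,0,0,0], "force": 25}}

```text
clock: 2.52
ee_pos: [494.8, 34.8, 80.2]
orientation: [0.708, 0.706, 0.0, 0.0]
force: [-0.3, -0.9, 0.1]
grip_width: 0.838
finger_force: 0.0
```

Call:
{"op": "send_rows", "data": {"moves": [0,0,0,0,0,0,0,0,0,0,0,0,0,0,0,0,0,0,0,0,0,0,0,0,0,0,0,0,0,0,0,0,0,0,0], "force": 25}}

```text
clock: 3.15
ee_pos: [494.5, 34.8, 79.9]
orientation: [0.708, 0.706, 0.0, -0.0]
force: [-0.4, -0.1, -0.0]
grip_width: 0.304
finger_force: 0.0
```

```bash
python3 look.py w2
python3 - <<'E'
from plant import bot
import cv2
s=bot.snapshot("side"); cv2.imwrite("pics/s2.png",cv2.resize(s["image"][100:290,80:370],None,fx=2.7,fy=2.7,interpolation=2))
E
```

```text
3.15 [494.5  34.8  79.9] [ 0.708  0.706  0.    -0.   ] 0.3044656854888408 cam [495. 101. 280.]
[ 264.  319. 1372.] [500.2 -43.3  97. ] flat deg 11 w 23.7 46.9
[441. 316. 961.] [630.9 -42.9  97. ] flat deg 44 w 25.2 36.6
[ 256.  216. 4608.] [494.8  35.3  97. ] flat deg 43 w 55.9 61.7
[ 437.  111. 3213.] [605.  102.8  97. ] flat deg 37 w 26.1 53.5
[ 248.  106. 7684.] [490.2 104.6  97. ] flat deg 5 w 57.3 61.5
[464.   8. 892.] [613.4 160.2  97. ] flat deg 3 w 9.2 34.0
[ 235.   15. 2528.] [483.2 154.7  97. ] flat deg 26 w 20.1 52.9
```

View pics/s2.png

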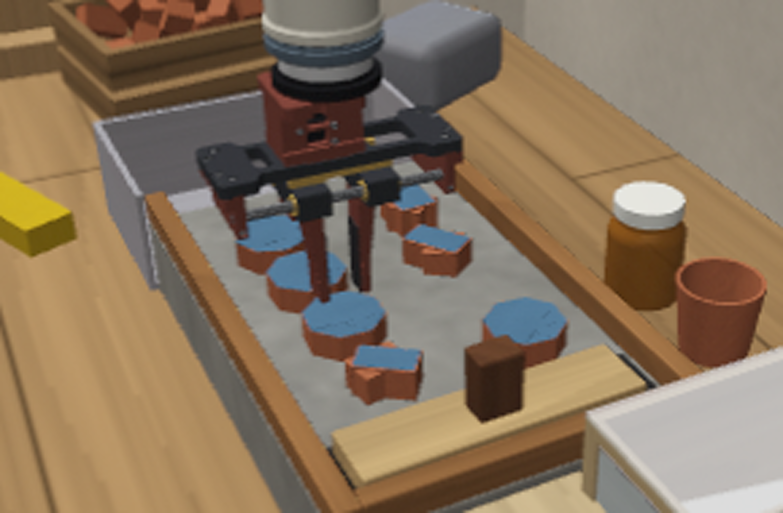

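Run:
```python
import pickle
from h import *
d=pickle.load(open("s0.pkl","rb")); s=d["side"]
p=proj(s,[[494.5,34.8,80],[494.5,34.8,97],[494.5,34.8,110],[494.5,34.8,120],[480,34.8,97],[508,34.8,97]]); print(((p-[80,100])*2.7).round())
w,kw=pickle.load(open("w2.pkl","rb")); print(w["hand_eye"].round(2))
print(proj(w,[[494.5,34.8,80],[480,34.8,80],[509,34.8,80]],**kw).round())
```

```text
[[344. 329.]
 [343. 311.]
 [342. 297.]
 [341. 285.]
 [325. 315.]
 [359. 307.]]
[[ 0.0000e+00 -9.7000e-01 -2.5000e-01  6.6420e+01]
 [ 1.0000e+00  0.0000e+00 -0.0000e+00 -9.0000e-02]
 [ 0.0000e+00 -2.5000e-01  9.7000e-01 -2.0015e+02]
 [ 0.0000e+00  0.0000e+00  0.0000e+00  1.0000e+00]]
[[256. 209.]
 [235. 209.]
 [276. 209.]]
```

View pics/w2.png

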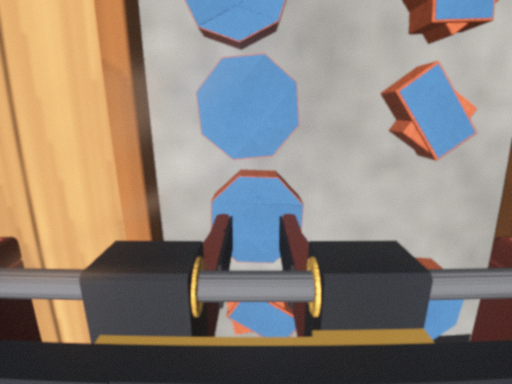

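Run:
```python
import pickle
from h import *
d=pickle.load(open("s0.pkl","rb"));
c=np.array([262.9,539,183.7]);u=np.array([.438,.899,0])*50
for n in d:
  s=d[n]
  print(n,[proj(s,[c-u+[0,0,z],c+u+[0,0,z]]).round().tolist() for z in (0,28)])
cv2.imwrite("pics/c2.png",np.vstack([cv2.resize(d["side"]["image"][20:120,0:130],None,fx=4,fy=4),]))
```

```text
top [[[96.0, 352.0], [62.0, 336.0]], [[92.0, 355.0], [58.0, 338.0]]]
side [[[43.0, 118.0], [58.0, 104.0]], [[40.0, 107.0], [56.0, 94.0]]]
```

View pics/c2.png

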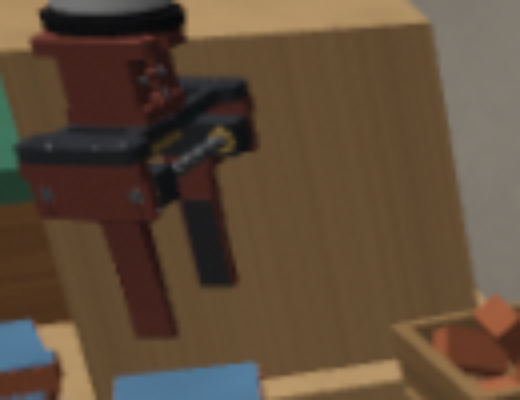

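Call:
{"op": "send_rows", "data": {"moves": [0,0,0,0,0,0,0,0,0,0,0,0,0,0,0,0,0,0,0,0,0]}}

```text
clock: 3.62
ee_pos: [494.5, 34.8, 79.8]
orientation: [0.708, 0.706, -0.0, 0.0]
force: [-0.4, -0.7, -0.9]
grip_width: -0.003
finger_force: 0.0
```

Call:
{"op": "send_rows", "data": {"moves": [0,0,0,-3,0,0,0,0,0,0,-3,0,0,0,0,0,0,0,0,0,0]}}

```text
clock: 4.0
ee_pos: [494.2, 34.8, 73.3]
orientation: [0.708, 0.706, -0.0, -0.0]
force: [-0.1, 0.5, -0.2]
grip_width: 0.007
finger_force: 0.0
```

Call:
{"op": "send_rows", "data": {"moves": [0,0,0,-2,0,0,0,0,0,0,-2,0,0,0,0,0,0,0,0,0,0]}}

```text
clock: 4.38
ee_pos: [494.4, 34.8, 69.6]
orientation: [0.708, 0.706, -0.0, -0.0]
force: [-0.5, -0.5, -0.6]
grip_width: 0.006
finger_force: 0.0
```

Call:
{"op": "send_rows", "data": {"moves": [0,0,0,-1,0,0,0,0,0,0,-1,0,0,0,0,0,0,0,0,0,0]}}

```text
clock: 4.75
ee_pos: [494.5, 34.8, 67.8]
orientation: [0.708, 0.706, -0.0, -0.0]
force: [-0.3, -0.3, -0.1]
grip_width: 0.004
finger_force: 0.0
```

Call:
{"op": "send_rows", "data": {"moves": [0,0,0,-1,0,0,0,0,0,0,-1,0,0,0,0,0,0,0,0,0,0]}}

```text
clock: 5.12
ee_pos: [494.5, 34.8, 65.7]
orientation: [0.708, 0.706, -0.0, -0.0]
force: [-0.3, 0.7, -0.9]
grip_width: 0.007
finger_force: 0.0
```

Call:
{"op": "send_rows", "data": {"moves": [0,0,0,-1,0,0,0,0,0,0,-1,0,0,0,0,0,0,0,0,0,0]}}

```text
clock: 5.5
ee_pos: [494.5, 34.8, 63.7]
orientation: [0.708, 0.706, -0.0, -0.0]
force: [0.4, -0.3, 0.5]
grip_width: 0.003
finger_force: 0.0
```

Call:
{"op": "send_rows", "data": {"moves": [0,0,0,-1,0,0,0,0,0,0,-1,0,0,0,0,0,0,-1,0,0,0,0,0,0,0,0,0,0]}}

```text
clock: 6.0
ee_pos: [494.5, 34.8, 60.7]
orientation: [0.708, 0.706, -0.0, -0.0]
force: [-0.2, -0.3, 0.1]
grip_width: 0.005
finger_force: 0.0
```

Call:
{"op": "send_rows", "data": {"moves": [0,0,0,-1,0,0,0,0,0,0,-1,0,0,0,0,0,0,-1,0,0,0,0,0,0,0,0,0,0]}}

```text
clock: 6.5
ee_pos: [494.7, 34.8, 59.5]
orientation: [0.708, 0.706, 0.0, 0.0]
force: [-3.7, -0.5, 9.0]
grip_width: 0.004
finger_force: 4.1
```

Run:
```python
from h import *
from plant import bot
o=bot.observe();print(o["ee_pos"],o["force"])
s=bot.snapshot("side"); cv2.imwrite("pics/s3.png",cv2.resize(s["image"][150:250,150:280],None,fx=5,fy=5,interpolation=2))
print(((proj(s,[[494.5,34.8,z] for z in (60,75,97,100,110)])-150)*5).round())
```

```text
[494.67172019  34.79036974  59.51696065] [-3.66916141 -0.48054162  8.95070789]
[[289. 399.]
 [287. 369.]
 [285. 326.]
 [284. 320.]
 [283. 299.]]
```

View pics/s3.png

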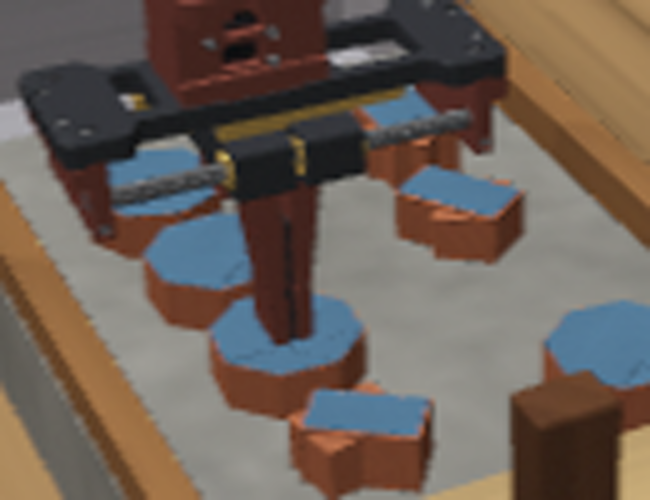

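Call:
{"op": "send_rows", "data": {"moves": [0,0,0,12,0,0,0,0.84,0,0,10,0,0,0,0.84,0,0,0,0,0,0,0.84,0,0,0,0,0,0,0.84,0,0,0,0,0,0,0.84,0,0,0,0,0,0,0.84,0,0,0,0,0,0,0.84,0,0,0,0,0,0]}}

```text
clock: 7.55
ee_pos: [494.5, 34.8, 79.8]
orientation: [0.708, 0.706, -0.0, -0.0]
force: [-0.0, -0.5, 0.3]
grip_width: 0.76
finger_force: 0.0
```

Call:
{"op": "send_rows", "data": {"moves": [0.84,0,0,-12,0,0,0,0.84,0,0,-10,0,0,0,0.84,0,0,-8,0,0,0,0.84,0,0,-7,0,0,0,0.84,0,0,0,0,0,0,0,0,0,0,0,0,0,0,0,0,0,0,0,0,0,0,0,0,0,0,0,0,0,0,0,0,0,0]}}

```text
clock: 8.68
ee_pos: [494.9, 34.8, 43.3]
orientation: [0.708, 0.706, 0.0, 0.0]
force: [0.2, -0.1, 1.8]
grip_width: 0.687
finger_force: 24.8
```

Call:
{"op": "send_rows", "data": {"moves": [0,0,0,20,0,0,0,0,0,0,35,0,0,0,0,0,0,35,0,0,0,0,2.5,-41.5,0,0,0,0,0,2.5,-41.5,0,0,0,0,0,2.5,-41.5,0,0,0,0,0,2.5,-41.5,0,0,0,0,0,2.5,-41.5,0,0,0,0,0,2.5,-41.5,0,0,0,0,0,2.5,-42,0,0,0,0]}}

```text
clock: 9.93
ee_pos: [512.1, -257.6, 134.1]
orientation: [0.708, 0.706, 0.0, 0.0]
force: [-0.3, 0.3, -0.8]
grip_width: 0.685
finger_force: 24.8
```

```bash
python3 look.py w3
python3 - <<'E'
import pickle
from h import *
s,kw=pickle.load(open("w3.pkl","rb"))
q=[577,-256]
P=[[577,-176,75],[577,-336,75],[457,-176,75],[457,-336,75],[577,-206,125],[577,-306,125],[577,-206,75],[577,-306,75],[575,-190,139],[575,-318,139]]
im=s["image"].copy()
for p in proj(s,P,**kw): cv2.circle(im,tuple(int(v) for v in p),3,(0,0,255),1)
cv2.imwrite("pics/w3a.png",im)
E
```

```text
9.925 [ 512.1 -257.6  134.1] [0.708 0.706 0.    0.   ] 0.6847732581723254 cam [ 512. -191.  334.]
[ 255.  235. 7162.] [ 511.8 -293.8   97. ] flat deg 43 w 71.3 100.4
```

View pics/w3a.png

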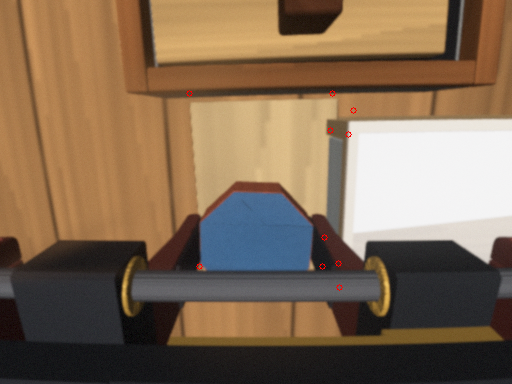

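Call:
{"op": "send_rows", "data": {"moves": [0,0,-1.5,-30,0,0,0,0,0,0,-30,0,0,0,0,0,0,-18,0,0,0,0,0,0,-6,0,0,0,0,0,0,-4,0,0,0,0,0,0,-2,0,0,0,0,0,0,0,0,0,0]}}

```text
clock: 10.85
ee_pos: [512.4, -257.9, 43.6]
orientation: [0.708, 0.706, 0.0, 0.001]
force: [0.1, -0.6, -0.8]
grip_width: 0.686
finger_force: 24.8
```

Call:
{"op": "send_rows", "data": {"moves": [0.84,0,0,0,0,0,0,0.84,0,0,0,0,0,0,0.84,0,0,0,0,0,0,0.84,0,0,20,0,0,0,0,0,0,20,0,0,0,0,-35,0,0,0,0,0,0,-40,0,0,0,0,0,0,0,0,0,0,0,0,0,0,0,0,0,0,0,0,0,0,0,0,0,0]}}

```text
clock: 12.1
ee_pos: [438.0, -257.8, 83.4]
orientation: [0.708, 0.706, 0.0, 0.0]
force: [0.1, 0.4, 0.4]
grip_width: 0.201
finger_force: 0.0
```

Call:
{"op": "send_rows", "data": {"moves": [0,0,0,0,0,0,0,0,0,0,-20,0,0,0,0,0,0,-20,0,0,0,0,20,-0.5,0,0,0,0,0,15,0,0,0,0,0,0,15,0,0,0,0,0,0,15,0,0,0,0,0,0,15,0,0,0,0,0,0,15,0,0,0,0,0]}}

```text
clock: 13.22
ee_pos: [532.8, -258.2, 42.7]
orientation: [0.708, 0.706, -0.0, -0.0]
force: [-1.9, 0.2, -0.1]
grip_width: 0.005
finger_force: 1.0
```

Call:
{"op": "send_rows", "data": {"moves": [0,10,0,0,0,0,0,0,9,0,0,0,0,0,0,5,0,0,0,0,0,0,2,0,0,0,0,0,0,0,0,0,0,0,0,0,0,0,0,0,0,0,0,0,0,0,0,0,0]}}

```text
clock: 14.1
ee_pos: [558.1, -258.1, 42.6]
orientation: [0.708, 0.706, 0.0, 0.0]
force: [-0.2, -0.6, -0.0]
grip_width: 0.001
finger_force: 0.0
```

```bash
cat > all.py <<'E'
import sys
from h import *
from plant import bot
for n in ("top","side"):
    s=bot.snapshot(n)
    for b in blobs(s,20):
        p=ray(s,b[:2],97)[0]
        if p[0]>400 and p[1]<400: print(n,np.round(b[:3],0),p.round(1))
    if n==sys.argv[1]:
        x,y,w,h=map(int,sys.argv[3:7]); cv2.imwrite(f"pics/{sys.argv[2]}.png",cv2.resize(s["image"][y:y+h,x:x+w],None,fx=4,fy=4,interpolation=2))
E
python3 all.py side s4 250 200 200 150
```

```text
top [220. 254. 288.] [485.7 176.2  97. ]
top [244. 251. 286.] [491.5 107.1  97. ]
top [294. 246.  90.] [502.2 -37.4  97. ]
top [244. 212. 106.] [605.6 105.   97. ]
top [219. 211. 120.] [611.2 177.7  97. ]
top [291. 207. 276.] [615.9 -33.   97. ]
side [223. 232. 118.] [501.1 -34.5  97. ]
side [271. 218. 222.] [607.7 -32.3  97. ]
side [193. 200. 258.] [488.3 104.   97. ]
side [241. 188.  85.] [603.9 105.4  97. ]
side [180. 186. 221.] [481.7 172.9  97. ]
side [231. 172.  80.] [611.1 184.7  97. ]
```

View pics/s4.png

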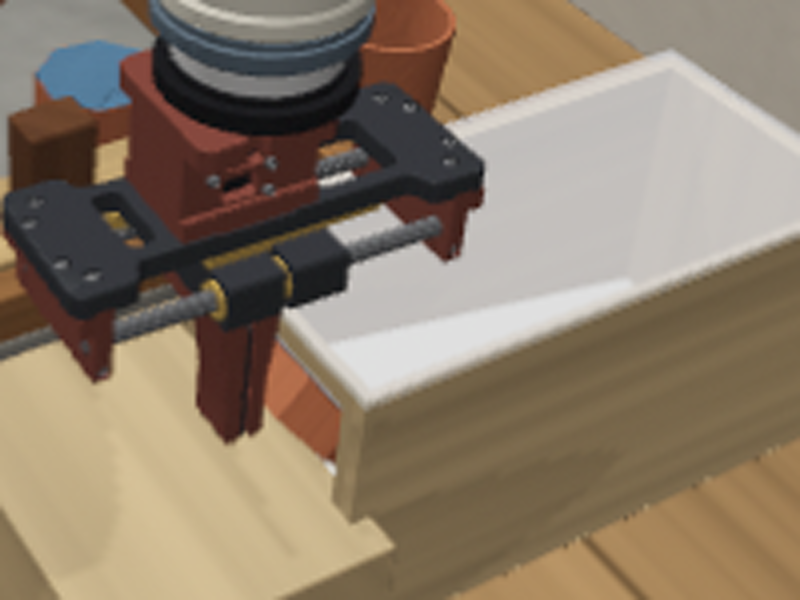

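Call:
{"op": "send_rows", "data": {"moves": [0,3,0,5,0,-0.17,0,0,4,0,4,0,-0.175,0,0,6,0,3,0,-0.175,0,0,7,0,0,0,0,0,0,7,0,0,0,0,0,0,6,0,0,0,0,0,0,5,0,0,0,0,0,0,0,0,0,0,0,0]}}

```text
clock: 15.2
ee_pos: [597.1, -258.0, 55.1]
orientation: [0.684, 0.683, 0.182, 0.181]
force: [1.1, -0.5, -0.2]
grip_width: 0.006
finger_force: 0.0
```

Call:
{"op": "send_rows", "data": {"moves": [0,-25,0,0,0,0,0,0,-25,0,2,0,0,0,0,-25,0,20,0,0,0,0,-20,0,30,0,0.17,0,0,0,0,20,0,0.175,0,0,0,0,20,0,0.175,0]}}

```text
clock: 15.95
ee_pos: [501.3, -258.9, 149.8]
orientation: [0.709, 0.705, -0.002, 0.0]
force: [-0.5, -0.3, -0.1]
grip_width: -0.0
finger_force: 0.0
```

```bash
python3 all.py side s5 250 200 200 150; python3 look.py w4
```

```text
top [220. 254. 286.] [485.7 176.   97. ]
top [244. 251. 286.] [491.5 107.1  97. ]
top [294. 246.  90.] [502.2 -37.4  97. ]
top [244. 212. 106.] [605.6 105.   97. ]
top [219. 211. 120.] [611.2 177.7  97. ]
top [291. 207. 274.] [616.  -33.1  97. ]
side [219. 232.  78.] [495.5 -31.8  97. ]
side [193. 200. 258.] [488.3 104.   97. ]
side [240. 187.  70.] [601.3 108.4  97. ]
side [180. 186. 221.] [481.7 172.9  97. ]
side [231. 172.  80.] [611.1 184.7  97. ]
16.05 [ 504.6 -258.2  146.3] [ 0.707  0.707 -0.001 -0.002] 0.0017565262911792886 cam [ 505. -192.  346.]
```

View pics/s5.png

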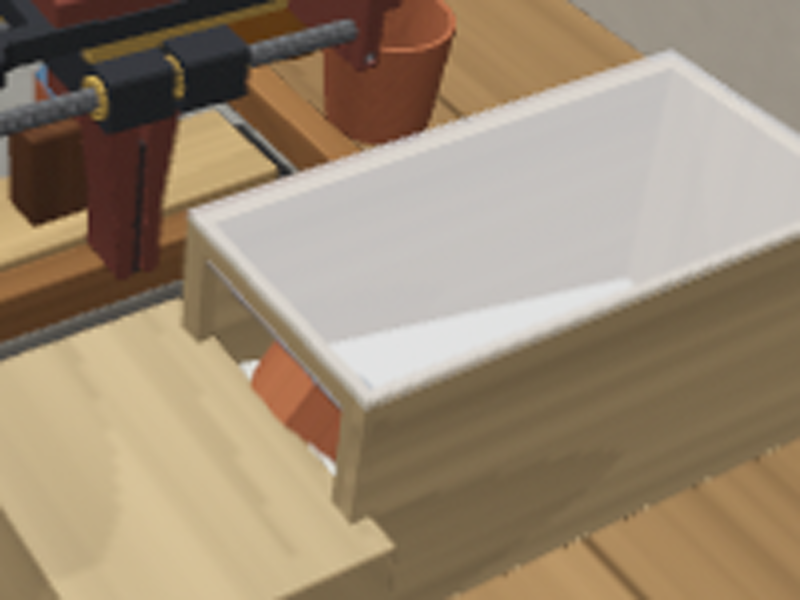

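Call:
{"op": "send_rows", "data": {"moves": [0,0,0,0,0,0,-0.175,0,0,0,0,0,0,-0.175,0,0,0,0,0,0,-0.175,0,0,0,0,0,0,-0.175,0,0,0,0,0,0,-0.175,0,0,0,0,0,0,-0.175,0,0,0,0,0,0,-0.175,0,0,0,0,0,0,-0.175,0,0,0,0,0,0,-0.17,0,0,0,0,0,0,0]}}

```text
clock: 17.35
ee_pos: [500.0, -258.2, 146.8]
orientation: [1.0, -0.001, 0.001, 0.0]
force: [0.7, 1.0, -0.2]
grip_width: 0.007
finger_force: 0.0
```

Call:
{"op": "send_rows", "data": {"moves": [0,10,0,-10,0,-0.157,0,0,10,0,-16,0,-0.157,0,0,10,0,-20,0,-0.157,0,0,10,0,-20,0,-0.157,0,0,10,0,-20,0,-0.157,0,0,0,0,0,0,0,0]}}

```text
clock: 18.1
ee_pos: [548.6, -258.1, 57.4]
orientation: [0.924, -0.002, 0.383, 0.0]
force: [-0.5, 0.3, 0.2]
grip_width: 0.002
finger_force: 0.0
```

Call:
{"op": "send_rows", "data": {"moves": [0,15,0,1,0,0,0,0,15,0,0,0,0,0,0,12,0,0,0,0,0,0,10,0,0,0,0,0,0,8,0,0,0,0,0,0,6,0,0,0,0,0,0,4,0,0,0,0,0]}}

```text
clock: 18.98
ee_pos: [620.5, -258.0, 60.6]
orientation: [0.924, -0.001, 0.381, -0.001]
force: [-10.4, -0.3, -1.4]
grip_width: 0.005
finger_force: 4.1
```

```bash
cat > mon.py <<'E'
import sys
from h import *
from plant import bot
a=bot.snapshot("side")["image"][190:330,250:450]; b=bot.snapshot("top")["image"][110:270,320:420]
a=cv2.resize(a,None,fx=2.4,fy=2.4,interpolation=2); b=cv2.resize(b,(int(100*a.shape[0]/160),a.shape[0]),interpolation=2)
cv2.imwrite(f"pics/{sys.argv[1]}.png",np.hstack([a,b])); print(np.hstack([a,b]).shape)
E
python3 mon.py m1
```

```text
(336, 690, 3)
```

View pics/m1.png

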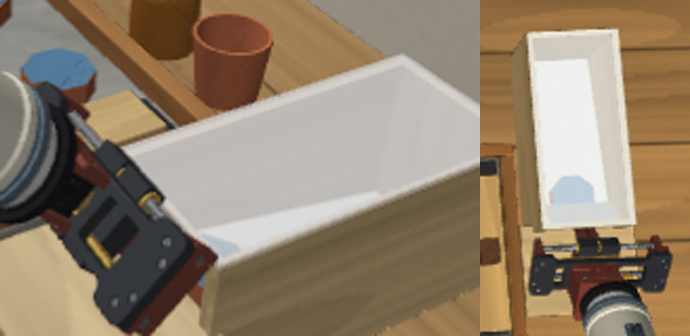

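Call:
{"op": "send_rows", "data": {"moves": [0,-15,0,0,0,0,0,0,-30,0,0,0,0,0,0,-35,0,2,0,0,0,0,-30,0,20,0,0,0,0,-30,0,30,0,0,0,0,0,0,0,0,0,0]}}

```text
clock: 19.82
ee_pos: [481.0, -260.2, 117.8]
orientation: [0.923, -0.001, 0.384, 0.003]
force: [0.1, -0.5, -0.0]
grip_width: 0.005
finger_force: 0.0
```

```bash
cat > box.py <<'E'
from h import *
from plant import bot
for n,z in (("top",65),("side",65)):
    s=bot.snapshot(n); h=cv2.cvtColor(s["image"],cv2.COLOR_BGR2HSV)
    m=cv2.inRange(h,(92,22,60),(125,255,255))
    # box interior region in world
    P=ray(s,np.stack(np.meshgrid(np.arange(512),np.arange(384)),-1).reshape(-1,2),z).reshape(384,512,3)
    m[~((P[...,0]>560)&(P[...,0]<860)&(P[...,1]>-330)&(P[...,1]<-180))]=0
    c,_=cv2.findContours(m,cv2.RETR_EXTERNAL,cv2.CHAIN_APPROX_NONE)
    for k in c:
        if cv2.contourArea(k)>15:
            w=ray(s,k.reshape(-1,2),z); print(n,cv2.contourArea(k),"x",w[:,0].min().round(),w[:,0].max().round(),"y",w[:,1].min().round(),w[:,1].max().round(), s["image"][m>0].mean(0).round())
E
python3 box.py
```

```text
top 260.0 x 604.0 656.0 y -283.0 -226.0 [218. 206. 190.]
```

```bash
cat >> box.py <<'E'
import pickle
s0=pickle.load(open("s0.pkl","rb"))["side"]; q=proj(s0,[[577,-230,85],[577,-230,115],[577,-290,115],[577,-290,85]]).astype(np.int32)
m=np.zeros((384,512),np.uint8); cv2.fillPoly(m,[q],255)
print("flap then",cv2.mean(s0["image"],m)[:3],"now",cv2.mean(s["image"],m)[:3])
E
python3 box.py
```

```text
top 260.0 x 604.0 656.0 y -283.0 -226.0 [218. 206. 190.]
flap then (124.7566765578635, 126.93471810089021, 123.75074183976261) now (132.97032640949556, 135.23442136498517, 131.9258160237389)
```

Call:
{"op": "send_rows", "data": {"moves": [0.84,0,0,12,0,0.157,0,0.84,0,0,15,0,0.157,0,0.84,0,0,15,0,0.157,0,0.84,0,0,15,0,0.157,0,0.84,0,0,15,0,0.157,0,0.84,0,36,0,0,0,0.175,0.84,0,36,0,0,0,0.175,0.84,0,36,0,0,0,0.175,0.84,0,36,0,0,0,0.175,0.84,0,36,0,0,0,0.175]}}

```text
clock: 21.28
ee_pos: [481.3, -76.1, 183.8]
orientation: [0.905, 0.426, -0.001, -0.001]
force: [0.6, 0.5, -0.2]
grip_width: 0.844
finger_force: 0.0
```

Call:
{"op": "send_rows", "data": {"moves": [0.84,2,36,0,0,0,0.175,0.84,2,36,0,0,0,0.175,0.84,2,36,0,0,0,0.175,0.84,2,36,0,0,0,0.17,0.84,2,39,0,0,0,0,0.84,0,0,0,0,0,0]}}

```text
clock: 22.02
ee_pos: [490.8, 107.8, 183.8]
orientation: [0.706, 0.708, -0.001, -0.001]
force: [0.5, -1.1, -0.5]
grip_width: 0.84
finger_force: 0.0
```

```bash
python3 look.py w5; python3 box.py
```

```text
22.025 [490.8 107.8 183.8] [ 0.706  0.708 -0.001 -0.001] 0.8398149276588548 cam [491. 174. 384.]
[265. 313. 544.] [501.3 -44.3  97. ] flat deg 11 w 22.5 45.6
[ 370.  187. 1022.] [604.7 102.1  97. ] flat deg 36 w 24.5 51.1
[ 255.  185. 2524.] [490.  104.4  97. ] flat deg 5 w 56.3 60.3
[ 384.  113. 1380.] [611.1 175.   97. ] flat deg 4 w 31.5 50.3
[ 248.  113. 2982.] [483.3 173.6  97. ] flat deg 26 w 56.6 60.6
top 260.5 x 604.0 656.0 y -283.0 -226.0 [211. 199. 184.]
side 46.0 x 632.0 648.0 y -255.0 -233.0 [200. 191. 183.]
flap then (124.7566765578635, 126.93471810089021, 123.75074183976261) now (128.20771513353117, 130.40356083086053, 127.17507418397626)
```

Call:
{"op": "send_rows", "data": {"moves": [0.84,-1,-3,-40,0,0,0.08,0.84,0,0,-40,0,0,0,0.84,0,0,-35,0,0,0,0.84,0,0,-16,0,0,0,0.84,0,0,-10,0,0,0,0.84,0,0,0,0,0,0,0,0,0,0,0,0,0,0,0,0,0,0,0,0,0,0,0,0,0,0,0,0,0,0,0,0,0,0]}}

```text
clock: 23.42
ee_pos: [490.8, 101.9, 46.2]
orientation: [0.679, 0.734, 0.001, 0.001]
force: [-0.2, -0.4, 6.1]
grip_width: 0.683
finger_force: 25.0
```

Call:
{"op": "send_rows", "data": {"moves": [0,0,0,20,0,0,0,0,0,0,35,0,0,0,0,0,0,40,0,0,0,0,3,-40,0,0,0,-0.18,0,3,-40,0,0,0,-0.18,0,3,-40,0,0,0,-0.18,0,3,-40,0,0,0,-0.18,0,3,-40,0,0,0,-0.18,0,3,-40,0,0,0,-0.18,0,3,-40,0,0,0,-0.18]}}

```text
clock: 24.68
ee_pos: [510.9, -179.5, 140.6]
orientation: [0.982, 0.19, 0.0, -0.0]
force: [1.2, -1.1, -1.2]
grip_width: 0.68
finger_force: 25.0
```

Call:
{"op": "send_rows", "data": {"moves": [0,3,-40,0,0,0,-0.18,0,2,-42,0,0,0,-0.18,0,0,0,0,0,0,0]}}

```text
clock: 25.05
ee_pos: [515.4, -262.6, 139.8]
orientation: [1.0, 0.012, -0.001, -0.0]
force: [0.9, 1.2, -1.4]
grip_width: 0.678
finger_force: 25.0
```

Call:
{"op": "send_rows", "data": {"moves": [0,0,4,-35,0,0,-0.024,0,0,0,-30,0,0,0,0,0,0,-16,0,0,0,0,0,0,-6,0,0,0,0,0,0,-4,0,0,0,0,0,0,-2,0,0,0,0,0,0,0,0,0,0]}}

```text
clock: 25.92
ee_pos: [516.3, -256.4, 47.5]
orientation: [1.0, 0.002, 0.0, 0.0]
force: [-0.3, -0.0, -1.7]
grip_width: 0.674
finger_force: 25.0
```

Call:
{"op": "send_rows", "data": {"moves": [0,0,0,-1.5,0,0,0,0.84,0,0,0,0,0,0,0.84,0,0,0,0,0,0,0.84,0,0,0,0,0,0,0.84,0,-1,20,0,0,0,0.84,0,0,22,0,0,0,0,-37,0,0,0,0,0,0,-38,0,0,0,0,0]}}

```text
clock: 26.92
ee_pos: [440.9, -257.6, 89.4]
orientation: [1.0, 0.002, 0.001, 0.001]
force: [-0.0, -0.3, 0.3]
grip_width: 0.648
finger_force: 0.0
```

Call:
{"op": "send_rows", "data": {"moves": [0,9,0,-5,0,-0.157,0,0,9,0,-5,0,-0.157,0,0,9,0,-5,0,-0.157,0,0,9,0,-6,0,-0.157,0,0,9,0,-6,0,-0.157,0,0,0,0,0,0,0,0]}}

```text
clock: 27.68
ee_pos: [483.6, -256.4, 56.8]
orientation: [0.925, -0.0, 0.381, -0.001]
force: [0.4, 0.9, 0.1]
grip_width: 0.009
finger_force: 0.0
```

```bash
cat > sill.py <<'E'
from h import *
from plant import bot
o=bot.observe(); print(o["ee_pos"].round(1),o["orientation"].round(3))
for n in ("top","side"):
    s=bot.snapshot(n)
    for b in blobs(s,20):
        p=ray(s,b[:2],97)[0]
        if 400<p[0]<600 and p[1]<-180: print(n,np.round(b[:3],0),p.round(1))
E
python3 sill.py
```

```text
[ 483.6 -256.4   56.8] [ 0.925 -0.     0.381 -0.001]
top [368. 237. 291.] [ 521.3 -253.8   97. ]
side [286. 305. 695.] [ 517.7 -257.5   97. ]
```

Call:
{"op": "send_rows", "data": {"moves": [0,5,-1,2,0,0,0,0,20,0,0,0,0,0,0,25,0,0,0,0,0,0,25,0,0,0,0,0,0,40,0,0,0,0,0,0,18,0,0,0,0,0,0,0,0,0,0,0,0,0,0,0,0,0,0,0]}}

```text
clock: 28.78
ee_pos: [619.6, -257.1, 61.3]
orientation: [0.925, 0.003, 0.381, -0.0]
force: [-1.2, 0.7, -6.0]
grip_width: 0.006
finger_force: 2.4
```

```bash
python3 sill.py; python3 box.py
```

```text
[ 619.6 -257.1   61.3] [ 0.925  0.003  0.381 -0.   ]
top 363.5 x 628.0 698.0 y -284.0 -225.0 [218. 207. 191.]
side 125.5 x 560.0 616.0 y -250.0 -181.0 [149. 142. 136.]
side 369.5 x 639.0 687.0 y -254.0 -208.0 [149. 142. 136.]
flap then (124.7566765578635, 126.93471810089021, 123.75074183976261) now (50.774480712166174, 49.85163204747775, 54.49851632047478)
```

Call:
{"op": "send_rows", "data": {"moves": [0,-15,0,0,0,0,0,0,-30,0,0,0,0,0,0,-35,0,2,0,0,0,0,-30,0,20,0,0,0,0,-30,0,30,0,0,0,0,0,0,0,0,0,0]}}

```text
clock: 29.72
ee_pos: [479.7, -261.1, 121.1]
orientation: [0.923, 0.002, 0.386, 0.005]
force: [0.1, -0.3, 0.1]
grip_width: 0.001
finger_force: 0.0
```

```bash
python3 sill.py; python3 box.py
```

```text
[ 479.7 -261.1  121.1] [0.923 0.002 0.386 0.005]
top 342.0 x 631.0 701.0 y -284.0 -225.0 [218. 206. 190.]
flap then (124.7566765578635, 126.93471810089021, 123.75074183976261) now (132.83976261127597, 135.10682492581603, 131.77151335311572)
```

Call:
{"op": "send_rows", "data": {"moves": [0.84,0,0,12,0,0.157,0,0.84,0,0,15,0,0.157,0,0.84,0,0,15,0,0.157,0,0.84,0,0,15,0,0.157,0,0.84,0,0,10,0,0.157,0,0.84,0,43,0,0,0,0.175,0.84,0,43,0,0,0,0.175,0.84,0,43,0,0,0,0.175,0.84,0,43,0,0,0,0.175,0.84,0,43,0,0,0,0.175]}}

```text
clock: 31.18
ee_pos: [479.4, -40.8, 179.7]
orientation: [0.903, 0.429, -0.001, -0.001]
force: [-0.3, -0.1, -0.0]
grip_width: 0.839
finger_force: 0.0
```

Call:
{"op": "send_rows", "data": {"moves": [0.84,0,43,0,0,0,0.175,0.84,0,43,0,0,0,0.175,0.84,1,43,0,0,0,0,0.84,1,43,0,0,0,0,0.84,1,43,0,0,0,0,0.84,0,0,0,0,0,0]}}

```text
clock: 31.92
ee_pos: [481.5, 175.1, 179.3]
orientation: [0.815, 0.579, -0.001, -0.001]
force: [-0.2, -0.2, -0.5]
grip_width: 0.842
finger_force: 0.0
```

```bash
python3 look.py w6; python3 box.py; python3 all.py none|grep -v "^$"
```

```text
31.925 [481.5 175.1 179.3] [ 0.815  0.579 -0.001 -0.001] 0.8417757378148216 cam [505. 238. 379.]
[395. 210. 976.] [604.8 101.4  97. ] flat deg 37 w 24.3 50.9
[ 258.  183. 2606.] [483.4 173.5  97. ] flat deg 26 w 55.8 61.0
[ 385.  140. 1338.] [611.1 173.6  97. ] flat deg 4 w 31.4 50.7
top 343.0 x 631.0 701.0 y -284.0 -225.0 [212. 200. 185.]
side 367.5 x 640.0 687.0 y -254.0 -209.0 [199. 190. 182.]
flap then (124.7566765578635, 126.93471810089021, 123.75074183976261) now (127.17804154302671, 129.39762611275964, 126.15430267062315)
top [294. 246.  90.] [502.2 -37.4  97. ]
top [244. 212. 106.] [605.6 105.   97. ]
top [219. 210. 116.] [611.6 177.4  97. ]
top [291. 207. 276.] [615.9 -33.   97. ]
side [223. 232. 118.] [501.1 -34.4  97. ]
side [274. 218. 310.] [613.5 -35.5  97. ]
side [241. 188.  85.] [603.9 105.4  97. ]
side [180. 186. 221.] [481.7 172.9  97. ]
side [231. 172.  80.] [611.1 184.7  97. ]
```

Call:
{"op": "send_rows", "data": {"moves": [0.84,2,-2,-40,0,0,0,0.84,0,0,-40,0,0,0,0.84,0,0,-30,0,0,0,0.84,0,0,-16,0,0,0,0.84,0,0,-10,0,0,0,0.84,0,0,0,0,0,0,0,0,0,0,0,0,0,0,0,0,0,0,0,0,0,0,0,0,0,0,0,0,0,0,0,0,0,0]}}

```text
clock: 33.42
ee_pos: [484.5, 170.1, 46.6]
orientation: [0.817, 0.577, 0.001, 0.0]
force: [-1.7, 0.0, 4.7]
grip_width: 0.684
finger_force: 25.0
```

Call:
{"op": "send_rows", "data": {"moves": [0,0,0,20,0,0,0,0,0,0,35,0,0,0,0,0,0,40,0,0,0,0,3,-43,0,0,0,0,0,3,-43,0,0,0,0,0,3,-43,0,0,0,-0.175,0,3,-43,0,0,0,-0.175,0,3,-43,0,0,0,-0.175,0,3,-43,0,0,0,-0.175,0,3,-43,0,0,0,-0.175]}}

```text
clock: 34.67
ee_pos: [505.1, -132.8, 141.3]
orientation: [0.985, 0.173, 0.0, 0.0]
force: [0.5, -0.2, -0.8]
grip_width: 0.679
finger_force: 25.0
```

Call:
{"op": "send_rows", "data": {"moves": [0,4,-43,0,0,0,-0.175,0,4,-43,0,0,0,-0.175,0,4,-43,0,0,0,0,0,0,0,0,0,0,0]}}

```text
clock: 35.17
ee_pos: [516.5, -262.9, 140.3]
orientation: [1.0, 0.0, -0.0, 0.0]
force: [0.4, 0.9, -2.1]
grip_width: 0.682
finger_force: 25.0
```

Same placing as before.

Call:
{"op": "send_rows", "data": {"moves": [0,0,4,-35,0,0,0,0,0,0,-30,0,0,0,0,0,0,-16,0,0,0,0,0,0,-6,0,0,0,0,0,0,-4,0,0,0,0,0,0,-3,0,0,0,0,0,0,0,0,0,0]}}

```text
clock: 36.05
ee_pos: [517.3, -256.4, 46.9]
orientation: [1.0, 0.002, 0.0, 0.0]
force: [0.5, 0.7, -1.4]
grip_width: 0.678
finger_force: 25.0
```

Call:
{"op": "send_rows", "data": {"moves": [0.84,0,0,0,0,0,0,0.84,0,0,0,0,0,0,0.84,0,0,0,0,0,0,0.84,0,0,20,0,0,0,0.84,0,0,22,0,0,0,0,-37,0,0,0,0,0,0,-38,0,0,0,0,0]}}

```text
clock: 36.92
ee_pos: [441.9, -256.5, 90.4]
orientation: [1.0, 0.002, 0.001, 0.001]
force: [0.3, 0.6, -0.0]
grip_width: 0.654
finger_force: 0.0
```

Call:
{"op": "send_rows", "data": {"moves": [0,9,0,-5,0,-0.157,0,0,9,0,-5,0,-0.157,0,0,9,0,-5,0,-0.157,0,0,9,0,-6,0,-0.157,0,0,9,0,-5,0,-0.157,0,0,0,0,0,0,0,0,0,0,0,0,0,0,0]}}

```text
clock: 37.8
ee_pos: [487.6, -257.3, 65.2]
orientation: [0.924, 0.002, 0.382, 0.002]
force: [0.4, 0.2, 1.4]
grip_width: 0.004
finger_force: 0.0
```

```bash
python3 sill.py
```

```text
[ 487.6 -257.3   65.2] [0.924 0.002 0.382 0.002]
top [368. 237. 284.] [ 522.1 -253.8   97. ]
side [286. 304. 691.] [ 518.7 -257.3   97. ]
```

Call:
{"op": "send_rows", "data": {"moves": [0,0,0,-5,0,0,0,0,20,0,0,0,0,0,0,25,0,0,0,0,0,0,25,0,0,0,0,0,0,48,0,0,0,0,0,0,12,0,0,0,0,0,0,0,0,0,0,0,0,0,0,0,0,0,0,0]}}

```text
clock: 38.9
ee_pos: [616.1, -255.9, 56.6]
orientation: [0.924, 0.002, 0.382, 0.0]
force: [-1.4, -0.1, -1.3]
grip_width: 0.006
finger_force: 0.4
```

Call:
{"op": "send_rows", "data": {"moves": [0,-15,0,0,0,0,0,0,-30,0,0,0,0,0,0,-35,0,2,0,0,0,0,-30,0,20,0,0,0,0,-30,0,30,0,0,0,0,0,0,0,0,0,0]}}

```text
clock: 39.65
ee_pos: [476.2, -258.5, 113.2]
orientation: [0.923, 0.001, 0.384, 0.004]
force: [0.8, -0.4, -0.4]
grip_width: 0.007
finger_force: 0.0
```

```bash
python3 sill.py; python3 box.py; python3 mon.py m2
```

```text
[ 476.2 -258.5  113.2] [0.923 0.001 0.384 0.004]
top 258.5 x 601.0 653.0 y -282.0 -225.0 [218. 206. 190.]
top 236.0 x 782.0 833.0 y -272.0 -214.0 [218. 206. 190.]
side 48.0 x 780.0 817.0 y -251.0 -227.0 [205. 196. 187.]
flap then (124.7566765578635, 126.93471810089021, 123.75074183976261) now (132.31750741839764, 134.56676557863503, 131.24629080118694)
(336, 690, 3)
```

View pics/m2.png

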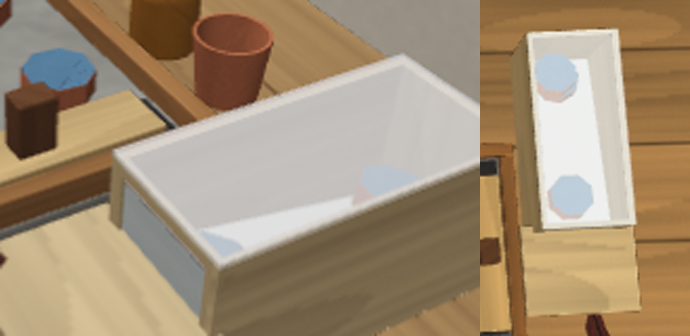

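Call:
{"op": "send_rows", "data": {"moves": [0.84,0,0,12,0,0.157,0,0.84,0,0,15,0,0.157,0,0.84,0,0,15,0,0.157,0,0.84,0,0,15,0,0.157,0,0.84,0,0,15,0,0.157,0,0.84,15,25,0,0,0,0.175,0.84,15,25,0,0,0,0.175,0.84,15,25,0,0,0,0.175,0.84,15,25,0,0,0,0.175,0.84,15,25,0,0,0,0.175]}}

```text
clock: 41.2
ee_pos: [552.8, -129.5, 179.6]
orientation: [0.903, 0.429, -0.001, -0.001]
force: [0.1, -0.3, -0.6]
grip_width: 0.841
finger_force: 0.0
```

Call:
{"op": "send_rows", "data": {"moves": [0.84,15,25,0,0,0,0.175,0.84,15,25,0,0,0,0.175,0.84,15,25,0,0,0,0.175,0.84,15,24,0,0,0,0.17,0.84,0,0,0,0,0,0]}}

```text
clock: 41.82
ee_pos: [612.6, -29.9, 179.1]
orientation: [0.705, 0.709, -0.001, -0.001]
force: [0.7, -0.9, -0.7]
grip_width: 0.84
finger_force: 0.0
```

```bash
python3 look.py w7; python3 box.py
```

```text
41.825 [612.6 -29.9 179.1] [ 0.705  0.709 -0.001 -0.001] 0.8401725728138433 cam [613.  36. 379.]
[135. 188. 522.] [492.7 -36.2  97. ] flat deg 11 w 22.1 37.3
[ 258.  188. 2581.] [614.8 -35.5  97. ] flat deg 40 w 56.2 60.8
[ 247.   34. 1523.] [603.5 103.2  97. ] flat deg 36 w 24.8 51.3
top 258.5 x 601.0 653.0 y -282.0 -225.0 [197. 186. 172.]
top 236.0 x 782.0 833.0 y -272.0 -214.0 [197. 186. 172.]
side 95.5 x 777.0 816.0 y -250.0 -226.0 [202. 193. 184.]
flap then (124.7566765578635, 126.93471810089021, 123.75074183976261) now (129.7626112759644, 131.9673590504451, 128.6587537091988)
```

Call:
{"op": "send_rows", "data": {"moves": [0.84,2,-5,-40,0,0,-0.08,0.84,0,0,-40,0,0,0,0.84,0,0,-30,0,0,0,0.84,0,0,-16,0,0,0,0.84,0,0,-10,0,0,0,0.84,0,0,0,0,0,0,0,0,0,0,0,0,0,0,0,0,0,0,0,0,0,0,0,0,0,0,0,0,0,0,0,0,0,0]}}

```text
clock: 43.22
ee_pos: [614.8, -37.3, 46.7]
orientation: [0.734, 0.679, 0.001, 0.001]
force: [0.5, -0.3, 5.9]
grip_width: 0.68
finger_force: 25.0
```

Call:
{"op": "send_rows", "data": {"moves": [0,0,0,20,0,0,0,0,0,0,40,0,0,0,0,0,0,40,0,0,0,0,-11,-24,0,0,0,-0.165,0,-11,-25,0,0,0,-0.165,0,-11,-25,0,0,0,-0.165,0,-11,-25,0,0,0,-0.165,0,-11,-25,0,0,0,-0.165,0,-11,-25,0,0,0,-0.165,0,-11,-25,0,0,0,-0.165]}}

```text
clock: 44.48
ee_pos: [536.4, -211.9, 145.9]
orientation: [0.986, 0.166, -0.0, -0.0]
force: [0.6, 0.1, -1.4]
grip_width: 0.683
finger_force: 25.0
```

Call:
{"op": "send_rows", "data": {"moves": [0,-11,-25,0,0,0,-0.165,0,-11,-24,0,0,0,-0.17,0,0,0,0,0,0,0]}}

```text
clock: 44.85
ee_pos: [514.2, -261.5, 145.8]
orientation: [1.0, 0.001, -0.0, 0.0]
force: [0.3, 0.3, -1.4]
grip_width: 0.681
finger_force: 25.0
```

Call:
{"op": "send_rows", "data": {"moves": [0,2,3,-39,0,0,0,0,0,0,-30,0,0,0,0,0,0,-16,0,0,0,0,0,0,-7,0,0,0,0,0,0,-4,0,0,0,0,0,0,-3,0,0,0,0,0,0,0,0,0,0]}}

```text
clock: 45.72
ee_pos: [517.3, -257.4, 46.9]
orientation: [1.0, 0.002, 0.0, 0.0]
force: [-0.3, -0.7, -1.5]
grip_width: 0.681
finger_force: 25.0
```

Call:
{"op": "send_rows", "data": {"moves": [0.84,0,0,0,0,0,0,0.84,0,0,0,0,0,0,0.84,0,0,0,0,0,0,0.84,0,0,20,0,0,0,0.84,0,0,22,0,0,0,0,-37,0,0,0,0,0,0,-38,0,0,0,0,0]}}

```text
clock: 46.6
ee_pos: [441.9, -257.5, 90.4]
orientation: [1.0, 0.002, 0.001, 0.001]
force: [-0.5, 0.5, 0.2]
grip_width: 0.654
finger_force: 0.0
```

Call:
{"op": "send_rows", "data": {"moves": [0,9,0,-6,0,-0.157,0,0,9,0,-6,0,-0.157,0,0,9,0,-6,0,-0.157,0,0,9,0,-6,0,-0.157,0,0,9,0,-6,0,-0.157,0,0,0,0,0,0,0,0,0,0,0,0,0,0,0]}}

```text
clock: 47.48
ee_pos: [487.6, -258.3, 61.2]
orientation: [0.924, 0.002, 0.382, 0.002]
force: [-0.4, -0.7, 1.1]
grip_width: 0.004
finger_force: 0.0
```

```bash
python3 sill.py
```

```text
[ 487.6 -258.3   61.2] [0.924 0.002 0.382 0.002]
top [369. 237. 282.] [ 521.6 -254.9   97. ]
side [286. 305. 698.] [ 517.8 -258.4   97. ]
```

Call:
{"op": "send_rows", "data": {"moves": [0,0,0,-2,0,0,0,0,20,0,0,0,0,0,0,25,0,0,0,0,0,0,25,0,0,0,0,0,0,48,0,0,0,0,0,0,12,0,0,0,0,0,0,0,0,0,0,0,0,0,0,0,0,0,0,0]}}

```text
clock: 48.58
ee_pos: [616.4, -257.0, 56.2]
orientation: [0.924, 0.002, 0.382, 0.001]
force: [-0.2, 1.0, -0.3]
grip_width: 0.008
finger_force: 0.7
```

Call:
{"op": "send_rows", "data": {"moves": [0,-15,0,0,0,0,0,0,-30,0,0,0,0,0,0,-35,0,2,0,0,0,0,-30,0,20,0,0,0,0,-30,0,30,0,0,0,0,0,0,0,0,0,0]}}

```text
clock: 49.32
ee_pos: [476.1, -259.4, 112.0]
orientation: [0.923, 0.001, 0.384, 0.004]
force: [0.5, 0.0, -0.1]
grip_width: 0.008
finger_force: 0.0
```

```bash
python3 sill.py; python3 box.py; python3 all.py none
```

```text
[ 476.1 -259.4  112. ] [0.923 0.001 0.384 0.004]
top 276.5 x 679.0 736.0 y -284.0 -221.0 [218. 206. 190.]
top 236.0 x 782.0 833.0 y -272.0 -214.0 [218. 206. 190.]
side 33.0 x 784.0 811.0 y -251.0 -225.0 [205. 196. 187.]
flap then (124.7566765578635, 126.93471810089021, 123.75074183976261) now (132.0979228486647, 134.32937685459942, 131.05044510385758)
top [294. 246.  90.] [502.2 -37.4  97. ]
top [244. 212. 106.] [605.6 105.   97. ]
top [219. 211. 120.] [611.2 177.7  97. ]
side [223. 232. 118.] [501.1 -34.5  97. ]
side [241. 188.  85.] [603.9 105.4  97. ]
side [231. 172.  80.] [611.1 184.7  97. ]
```

```bash
cat > swp.py <<'E'
import sys,pickle
from h import *
from plant import bot
def handle(s,c,rad=14):
    im=s["image"].astype(int); x,y=map(int,c)
    m=np.zeros(im.shape[:2],np.uint8)
    m[(im[...,2]<130)&(im[...,2]>30)&(im[...,2]-im[...,0]>15)]=255
    k=np.zeros_like(m); cv2.circle(k,(x,y),rad,255,-1); m&=k
    n,l,st,ce=cv2.connectedComponentsWithStats(m); i=1+np.argmax(st[1:,4]); return ce[i],st[i]
def block(s,c,rad=50):
    h=cv2.cvtColor(s["image"],cv2.COLOR_BGR2HSV); print("px",h[int(c[1])-15,int(c[0])],h[int(c[1])+15,int(c[0])])
if __name__=="__main__":
    s=bot.snapshot("top"); ce,st=handle(s,(324,229)); print(ce.round(1),st,ray(s,[ce],149).round(1),ray(s,[ce],125).round(1))
    e=ray(s,[[st[0],st[1]],[st[0]+st[2],st[1]+st[3]]],149); print(e.round(1))
    block(s,(321,229))
E
python3 swp.py
```

```text
[323.3 229.4] [318 223  12  14 146] [[ 545.4 -116.1  149. ]] [[ 546.6 -119.9  125. ]]
[[ 563.4 -102.2  149. ]
 [ 523.7 -133.6  149. ]]
px [ 18 132 195] [ 18 133 184]
```

Call:
{"op": "send_rows", "data": {"moves": [0.7,0,0,12,0,0.157,0,0.7,0,0,15,0,0.157,0,0.7,0,0,15,0,0.157,0,0.7,0,0,15,0,0.157,0,0.7,0,0,15,0,0.157,0,0.7,14,28,0,0,0,0.01,0.7,14,28,0,0,0,0.01,0.7,14,28,0,0,0,0,0.7,14,28,0,0,0,0,0.7,14,28,0,0,0,0]}}

```text
clock: 50.92
ee_pos: [547.7, -115.6, 179.0]
orientation: [1.0, 0.013, -0.001, -0.0]
force: [-0.9, 0.2, 0.1]
grip_width: 0.7
finger_force: 0.0
```

```bash
python3 look.py w8
python3 - <<'E'
import pickle
from h import *
s,kw=pickle.load(open("w8.pkl","rb")); im=s["image"].copy()
for p in proj(s,[[546,-118.5,149],[529,-131.5,149],[563,-105.5,149],[653,-90.5,101],[439,-90.5,101]],**kw): cv2.circle(im,tuple(int(v) for v in p),3,(0,0,255),1)
cv2.imwrite("pics/w8a.png",im)
E
```

```text
50.925 [ 547.7 -115.6  179. ] [ 1.     0.013 -0.001 -0.   ] 0.7001434913061891 cam [ 616. -116.  379.]
[174. 224. 345.] [502.7 -34.7  97. ] flat deg 11 w 12.3 43.5
[  26.  121. 1136.] [603.6 104.1  97. ] flat deg 36 w 24.9 51.1
```

View pics/w8a.png

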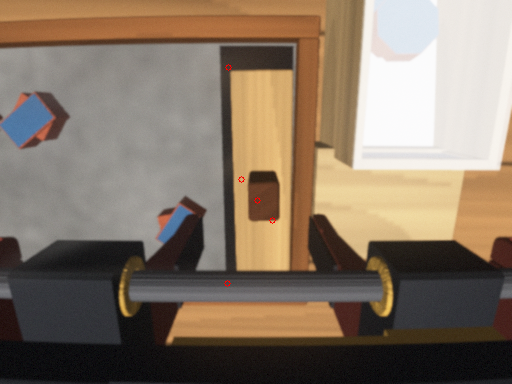

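Call:
{"op": "send_rows", "data": {"moves": [0.7,-1.5,-5.5,-35,0,0,0,0.7,0,0,-35,0,0,0,0.7,0,0,-20,0,0,0,0.7,0,0,-12,0,0,0,0.7,0,0,0,0,0,0,0,0,0,0,0,0,0,0,0,0,0,0,0,0,0,0,0,0,0,0,0,0,0,0,0,0,0,0], "force": 45}}

```text
clock: 52.1
ee_pos: [545.7, -122.5, 78.7]
orientation: [1.0, 0.012, 0.0, -0.0]
force: [2.5, 0.8, -2.0]
grip_width: 0.293
finger_force: 44.9
```

Call:
{"op": "send_rows", "data": {"moves": [0,0,0,0,0,0,0,0,0,0,0,0,0,0,0,0,0,0,0,0,0]}}

```text
clock: 52.48
ee_pos: [545.7, -122.5, 78.7]
orientation: [1.0, 0.012, 0.0, -0.0]
force: [-1.0, 2.1, 3.9]
grip_width: 0.293
finger_force: 44.9
```

Call:
{"op": "send_rows", "data": {"moves": [0,1,4,1,0,0,0,0,2,10,0,0,0,0,0,2,16,0,0,0,0,0,2,16,0,0,0,0,0,1,16,0,0,0,0,0,0,16,0,0,0,0,0,0,16,0,0,0,0,0,-0.5,16,0,0,0,0,0,-0.5,16,0,0,0,0,0,-0.5,16,0,0,0,0]}}

```text
clock: 53.72
ee_pos: [552.0, 20.3, 79.4]
orientation: [1.0, 0.012, 0.0, -0.0]
force: [0.4, -0.4, -3.7]
grip_width: 0.29
finger_force: 44.9
```

Call:
{"op": "send_rows", "data": {"moves": [0,-0.5,16,0,0,0,0,0,-0.5,16,0,0,0,0,0,-0.5,16,0,0,0,0,0,-0.5,16,0,0,0,0,0,-0.5,16,0,0,0,0,0,-0.5,16,0,0,0,0,0,0,0,0,0,0,0]}}

```text
clock: 54.6
ee_pos: [548.8, 117.0, 79.3]
orientation: [1.0, 0.013, -0.0, -0.0]
force: [0.3, -0.5, -3.5]
grip_width: 0.293
finger_force: 44.9
```

```bash
python3 all.py none; python3 box.py|tail -1
```

```text
top [223. 251.  78.] [493.2 167.7  97. ]
side [185. 185.  67.] [492.  171.6  97. ]
side [229. 176.  26.] [599.7 168.9  97. ]
flap then (124.7566765578635, 126.93471810089021, 123.75074183976261) now (129.47477744807122, 131.71216617210683, 128.45103857566767)
```

Call:
{"op": "send_rows", "data": {"moves": [0,-0.5,10,0,0,0,0,0,-0.5,16,0,0,0,0,0,-0.5,16,0,0,0,0,0,0,16,0,0,0,0,0,-0.5,16,0,0,0,0,0,0,16,0,0,0,0,0,-0.5,16,0,0,0,0,0,0,16,0,0,0,0,0,-0.5,16,0,0,0,0,0,0,16,0,0,0,0]}}

```text
clock: 56.05
ee_pos: [545.9, 270.8, 79.4]
orientation: [1.0, 0.012, -0.0, -0.0]
force: [-0.1, -0.7, -3.5]
grip_width: 0.295
finger_force: 44.9
```

Call:
{"op": "send_rows", "data": {"moves": [0,0,14,0,0,0,0,0,0,0,0,0,0,0,0,0,0,0,0,0,0,0,0,0,0,0,0,0]}}

```text
clock: 56.55
ee_pos: [546.1, 282.8, 79.4]
orientation: [1.0, 0.012, 0.0, 0.0]
force: [-0.2, -0.8, -3.5]
grip_width: 0.298
finger_force: 44.9
```

```bash
cat > tray.py <<'E'
from h import *
from plant import bot
for n in ("top","side"):
    s=bot.snapshot(n); h=cv2.cvtColor(s["image"],cv2.COLOR_BGR2HSV)
    m=cv2.inRange(h,(95,110,60),(120,255,255))|cv2.inRange(h,(4,130,70),(11,255,255))
    P=ray(s,np.stack(np.meshgrid(np.arange(512),np.arange(384)),-1).reshape(-1,2),30).reshape(384,512,3)
    m[~((P[...,0]>390)&(P[...,0]<700)&(P[...,1]>-100)&(P[...,1]<470))]=0
    c,_=cv2.findContours(m,cv2.RETR_EXTERNAL,cv2.CHAIN_APPROX_NONE)
    for k in c:
        if cv2.contourArea(k)>20:
            M=cv2.moments(k); p=[M["m10"]/M["m00"],M["m01"]/M["m00"]]; print(n,cv2.contourArea(k),np.round(p),"z30",ray(s,[p],30)[0,:2].round(),"z97",ray(s,[p],97)[0,:2].round())
E
python3 tray.py
```

```text
top 145.0 [157. 262.] z30 [468. 371.] z97 [469. 356.]
```

Call:
{"op": "send_rows", "data": {"moves": [0,0,-15,0,0,0,0,0,0,-30,0,0,0,0,0,1,-35,0,0,0,0,0,1,-35,0,0,0,0,0,1,-35,0,0,0,0,0,1,-35,0,0,0,0,0,1,-35,0,0,0,0,0,1,-35,0,0,0,0,0,1,-35,0,0,0,0]}}

```text
clock: 57.78
ee_pos: [552.5, -8.9, 79.5]
orientation: [1.0, 0.012, 0.0, 0.0]
force: [1.3, 0.0, -3.2]
grip_width: 0.291
finger_force: 44.9
```

```bash
python3 tray.py; python3 -c "
from plant import bot
print(bot.observe()['ee_pos'])"
```

```text
top 145.0 [157. 262.] z30 [468. 371.] z97 [469. 356.]
top 109.0 [171. 223.] z30 [584. 329.] z97 [579. 316.]
top 158.5 [145. 218.] z30 [602. 409.] z97 [596. 391.]
side 74.5 [239. 199.] z30 [622. 160.] z97 [579.  61.]
side 49.0 [153. 174.] z30 [467. 377.] z97 [442. 254.]
side 130.0 [196. 161.] z30 [595. 399.] z97 [556. 274.]
side 41.5 [228. 154.] z30 [694. 403.] z97 [643. 277.]
[552.58946875 -10.98505403  79.44683032]
```

Call:
{"op": "send_rows", "data": {"moves": [0,1,-30,0,0,0,0,0,1,-30,0,0,0,0,0,0,-25,0,0,0,0,0,0,-15,0,0,0,0,0,0,-8,0,0,0,0,0,0,0,-1,0,0,0,0,0,0,0,0,0,0,0,0,0,0,0,0,0]}}

```text
clock: 58.88
ee_pos: [555.2, -114.3, 78.7]
orientation: [1.0, 0.012, 0.0, 0.0]
force: [-0.7, -1.2, -0.5]
grip_width: 0.29
finger_force: 44.9
```

Call:
{"op": "send_rows", "data": {"moves": [0,0,-4,0,0,0,0,0,0,0,0,0,0,0,0.7,0,0,0,0,0,0,0.7,0,0,0,0,0,0,0.7,0,0,0,0,0,0,0.7,0,0,0,0,0,0,0.7,0,0,20,0,0,0,0.7,0,0,35,0,0,0,0.7,0,0,40,0,0,0,0.7,0,0,30,0,0,0]}}

```text
clock: 60.12
ee_pos: [555.5, -118.8, 207.3]
orientation: [1.0, 0.012, 0.002, 0.001]
force: [0.0, -0.6, -0.4]
grip_width: 0.7
finger_force: 0.0
```

Call:
{"op": "send_rows", "data": {"moves": [0.7,-25,0,20,0,0,0,0.7,-30,0,20,0,0,0,0.7,-30,0,10,0,0,0,0.7,-30,20,0,0,0,0,0.7,-25,30,0,0,0,0,0.7,0,30,0,0,0,0,0.7,0,30,0,0,0,0,0.7,0,0,0,0,0,0]}}

```text
clock: 61.12
ee_pos: [415.0, -7.5, 255.1]
orientation: [1.0, 0.013, 0.001, 0.0]
force: [0.4, -0.7, 0.3]
grip_width: 0.699
finger_force: 0.0
```

```bash
python3 tray.py; python3 box.py
python3 - <<'E'
from h import *
from plant import bot
s=bot.snapshot("top"); h=cv2.cvtColor(s["image"],cv2.COLOR_BGR2HSV)
P=ray(s,np.stack(np.meshgrid(np.arange(512),np.arange(384)),-1).reshape(-1,2),101).reshape(384,512,3)
m=cv2.inRange(h,(15,90,150),(22,175,255)); m[~((P[...,0]>428)&(P[...,0]<674)&(P[...,1]>-150)&(P[...,1]<-60))]=0
c,_=cv2.findContours(m,cv2.RETR_EXTERNAL,cv2.CHAIN_APPROX_NONE)
for k in c:
    if cv2.contourArea(k)>60: r=cv2.minAreaRect(ray(s,k.reshape(-1,2),101)[:,:2].astype(np.float32)); print(r)
E
```

```text
top 145.0 [158. 261.] z30 [468. 371.] z97 [469. 356.]
top 109.0 [171. 223.] z30 [584. 329.] z97 [579. 316.]
top 158.0 [145. 218.] z30 [602. 409.] z97 [596. 391.]
side 45.0 [263. 228.] z30 [621.  29.] z97 [578. -54.]
side 50.0 [153. 174.] z30 [467. 377.] z97 [442. 254.]
side 130.0 [196. 161.] z30 [595. 399.] z97 [556. 274.]
top 277.0 x 679.0 738.0 y -284.0 -221.0 [211. 199. 184.]
top 238.5 x 772.0 833.0 y -272.0 -214.0 [211. 199. 184.]
side 219.5 x 687.0 732.0 y -253.0 -221.0 [198. 189. 181.]
side 129.5 x 777.0 818.0 y -251.0 -225.0 [198. 189. 181.]
flap then (124.7566765578635, 126.93471810089021, 123.75074183976261) now (126.53709198813057, 128.70623145400594, 125.5192878338279)
((555.5767211914062, -114.83169555664062), (212.33499145507812, 54.60065460205078), 1.9581693410873413)
```

```bash
python3 -c "
from plant import bot
print(bot.job_done())"
```

```text
the job is handed in; nothing more can be done
None
```

I handed the job in after about 61 s of robot time: all four tiles are in the box with the flap shut, the three offcuts are in the scrap tray, and the sweeper is upright on its mat (all checked in the last camera images). The hand-in call returned no verdict.

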